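Dock the relay module and latch it

TASK

Slide the relay module along its rails until it just bears on the orange spring contact plate of the socket, hook the wire bail of the draw latch over the keeper on the module, then press the latch lever flat, past centre, so that the latch draws the module home and stays shut by itself. Work by feel and gently: do not jam the module into the springs by hand, do not force the bail against the keeper, do not slam the lever on to its stop, and leave the other things on the bench where they are.

Things in the scene. Friction and masses are not known exactly. Their poses are not given: they have to be found in the camera images.
- stand: Docking stand fixed to the bench: two aluminium profiles 400 mm long, 30 mm square, 90 mm apart, with guide rails on top. Origin on the bench under its middle; y runs along the rails from the socket to the module's pull plate, x across, z up (all directions below are these). Along y from the lever pivot: socket -78 to +40 mm, then orange contact plate, then module. Heights are above the bench.
- socket: Grey socket housing, 90 x 118 mm, top at 100 mm, fixed; same origin and axes as the stand. In its +y face an orange contact plate (68 x 30 mm, centre 71 mm high) on springs (5 N to start it, then 11 N per mm), moving along y. How far it stands out is set by hidden shims: the module first meets it at a sled reading between 0.003 and 0.010. By hand keep below about 15 N.
- sled (a joint): Distance of the module from its hard stop, m: 0 = stop, grows along +y, starts 0.035 to 0.065, 0.001 to 0.002 when latched. Slides with about 3 N and stays where left. Module: base plate 112 x 145 mm, top at 52 mm; in front the keeper bracket, then relays under a clear cover (92 x 54 mm, top at 92 mm, front wall 37 mm from the keeper seat toward +y), at the rear the pull plate.
- keeper: Module's front bracket with the keeper hook (origin: module's middle, 46 mm high). Bulkhead 84 mm wide, up to 90 mm, meets the contact plate. Hook in the middle, 26 mm wide: upright web, at its top a rounded lip that overhangs 4.5 mm toward +y, below it a flat floor that runs 21 mm from the web toward +y. The crossbar goes over the lip, down to the floor beyond it, then back toward -y to the web.
- keeper_seat (a point): Centre of the crossbar when it rests on the keeper's floor against the web: 2.5 mm above the floor, 2.5 mm from the web, 112 mm high, mid-width. Moves with the module. Lip top is 10 mm above it. To pass the lip the crossbar's centre must be at least 5 mm beyond this point along +y. In use it may ride up to 4 mm higher, under the lip.
- pull_plate (a point): Middle of the top edge of the black pull plate at the module's rear: upright, 50 mm wide across, 8 mm thick along y, from 52 to 112 mm high, 30 mm behind the clear cover. Its rear face is 204 mm + sled reading from the lever pivot along y. Pinch it from above or push it from behind toward -y.
- latch_base: Fixed steel base of the draw latch on top of the socket, with ears for the pivot and a black rubber stop for the shut lever (stop top 109.5 mm high, 46 to 58 mm from the pivot toward -y). Origin on the bench below the lever pivot. Do not load the stop with more than about 30 N.
- lever_pivot (a point): Centre of the lever pivot, fixed, 114 mm above the bench, in the middle of the latch; the pivot axis is the stand's x axis.
- lever (a joint): Lever angle, rad: 0 = shut, blade level along -y on the stop; grows as its end swings up and over toward +y (1.57 upright, at most 2.25). Starts 1.5 to 1.85, stays where left (0.028 N m friction). Dead centre is at about 0.16; below it a taut bail holds the lever shut. With the bail hooked, pressing 50 mm from the pivot takes 3 to 16 N on the way, none at dead centre.
- lever_blade: The lever's steel blade with a red pad: 30 mm wide, 3 mm thick, 17 to 72 mm from the pivot, end bent up slightly. Origin at the pivot; when shut its axes are the stand's and its upper (red) face lies 1.5 mm below the pivot's height. Upright, the red face looks toward +y: push it there.
- lever_end (a point): Middle of the free end of the lever blade, 70 mm from the pivot.
- bail: U-shaped wire bail, 5 mm wire: two side wires 90 mm long, 46 mm over the outside, 36 mm inside, joined by a crossbar. Origin at its pin on the lever, 14 mm from the lever pivot; y points to the crossbar. Pin friction 0.022 N m; the lever swings along as the crossbar is moved. Starts 0.2 to 0.9 rad above level. At keeper height the crossbar reaches at most 96 mm from the lever pivot.
- bail_bar (a point): Centre of the bail's crossbar. The bail can be taken from above across its two side wires, close to the crossbar (46 mm), and pivots in the grasp. Moving it takes about 4 N (stiff pins). For the same reason the crossbar rises with the lever as the lever is pressed over, and comes off the keeper, unless it was first drawn back under the lip until it bears on the web.
- screwdriver: Bystander: yellow screwdriver, 190 mm, lying beside the stand.
- wrench: Bystander: steel wrench, 160 mm, lying beside the stand.
- spare_relay: Bystander: spare clear relay on a black foot, 26 x 30 x 42 mm, beside the stand.
- multimeter: Bystander: yellow multimeter, 85 x 165 x 43 mm.
- stop_button: Bystander: yellow box 72 mm square with a red mushroom button, 87 mm tall.
- nut_tray: Bystander: blue open tray with one divider, 110 x 150 x 35 mm.
- profile_offcut: Bystander: offcut of slotted aluminium profile, 160 x 30 x 30 mm.

How it is judged:
By the outcome, as a careful person would: the job done as asked, in the order asked, and still so for the second after the job is handed in, with the robot touching nothing.
It also fails if it takes over 67 s, if anything falls off the work surface, if the arm or the gripper's body presses on something with over 40 N, if the wrist force passes 120 N, or if a joint passes its speed limit or range.

ROBOT

A 6-joint arm with a two-finger parallel gripper is mounted at the origin on the work surface. World frame = base frame: x ahead of the robot, y to its left, z up, the work surface at z = 0. Lengths are in mm, angles in degrees, forces in N, time in s.
With the tool pointing down it reaches from about 375 to 900 mm from the base axis. Payload 3.1 kg.
Tool frame: the origin (TCP) lies at the very end of the fingers, on their centre line; the grasp point (between the pads) lies 19 mm behind it; z points along the fingers, y is the direction in which the jaws open and shut (so a half turn about z gives the same grasp; the last joint's range is limited). The gripper opens to 85 mm and grips with 20 to 120 N. Pads are 22 mm wide; open, the fingers measure 114 mm over their backs; the gripper's body (76 mm by 85 mm) begins 54 mm behind the grasp point. The pads swing forward as they close: fully open they stand 13 mm farther back than shut.
Start: joints at [64.83, 30.224, 82.088, -0, 67.689, -10.227], TCP at [161.118, 603.852, 231.31] pointing down, gripper open.
Joint ranges: [-176.69, 176.69], [-43.24, 126.21], [12.49, 139.97], [-82, 262], [0, 151.66], [-163.58, 163.58]. Speed limits (degrees/s): [159.86, 159.86, 180, 180, 180, 180].

INTERFACE

Orientations are given as a 3x3 rotation matrix whose columns are the frame's x, y, z axes.
In Python, from bench import ctrl gives the robot as it stands. The module is installed in compiled form; this text tells all that it offers.
- The arm moves only by the tool drive_tool, never from a script. Its argument "motion" is a list of rows, each a list of 5 numbers: the opening, from -1 (shut) to 1 (fully open), then the shift along the tool's x, y, z in units of 40 mm (1.0 is 40 mm), then the turn about the tool's z in units of 8 degrees (1.0 is 8 degrees). A call has 1 to 8 rows; each row is the pose to reach, as a shift and turn from the pose commanded when the call began, along the tool's axes at that moment; what a row does not reach only later rows make up. A row lasts 1/8 s, in which the tool goes at most 62.5 mm and 10.7 degrees, less where a joint would pass 70% of its speed; a pose out of reach is approached as far as the arm can. A call with a gripper value outside its range is refused whole. The fingers move at their own pace and stop on an object; "grip_force" is the grip in N (left out, the last holds). Time passes only in rows, so rows that repeat a pose let the fingers close. It gives the time, the measured TCP pose, the force and the opening at its end, in the units of the state.
- ctrl.observe(): the state, without advancing time (a new reading comes with each control period).
- ctrl.capture(name): name is "side" or "top" or "wrist"; returns the picture (400x640x3 uint8, blue, green, red); there is no depth.
- ctrl.get_calibration(name): a dict with "intrinsics" (3x3 intrinsics, pixels), "k1" (the pictures are not rectified: a ray, as slopes to the right and down, at radius r is drawn at 1 + k1 r^2 times it, then the intrinsics apply), "view" (4x4, takes a point from world to camera coordinates); the wrist camera has in their place "mount" (4x4, takes a point from camera to tool coordinates, whose origin is the TCP and whose axes are the flange's). Camera axes: x right, y down, z forward; pixel columns grow to the right and rows downward; lengths in mm; the calibration is good to about 2 mm. A picture is of the moment at which its call begins: read the wrist's pose just before it. get_calibration takes no time and is no camera call.
- ctrl.job_done(): hands the job in, once; it reports no verdict.
The state is a dict: "t": time; "joints": joint angles; "dq": joint speeds; "effort": joint torques, N m; "tcp_pos": TCP position; "eef_rot": TCP orientation; "ft_force": force on the tool from outside, world axes, zero at the start; "moment": the same for the moment, N m; "opening": finger opening in mm.
Only numpy, scipy, OpenCV 4.12 (cv2) and the standard library are available. Lean on these libraries where they do the work, as an engineer would, in place of code of your own. Each camera call takes 0.05 s, during which the arm holds its last target.

## Working session

There is one attempt and no reset: what is moved stays moved. The work goes in short steps, Python scripts to look and compute and a tool call to move; the robot and the scene stay as the last step left them, time stands still between calls to the robot, and variables do not carry over. Pictures are saved under pics/ and viewed, and the job is handed in when it is done.

Besides the shell and the picture viewer there is one more tool, called after "Request:" by a JSON object that holds its "fn" and its "kwargs", one argument or row to a line. drive_tool: Moves the arm, as the interface text tells. Its arguments: {"type":"object","properties":{"motion":{"type":"array"},"grip_force":{"type":"number"}},"required":["motion"]}

```bash
mkdir -p pics; python3 - <<'E'
from bench import ctrl
import cv2, numpy as np
np.set_printoptions(precision=3,suppress=True)
s=ctrl.observe(); print(s)
for n in ["side","top","wrist"]:
    cv2.imwrite(f"pics/{n}0.png",ctrl.capture(n)); print(n,ctrl.get_calibration(n))
E
```

```text
{'t': 0.0, 'joints': array([ 64.829,  30.277,  82.156,   0.001,  67.69 , -10.227]), 'dq': array([ 0.064,  0.001,  0.073, -0.01 ,  0.032,  0.047]), 'effort': array([  0.   , -44.236, -17.803,  -0.   ,   0.008,   0.   ]), 'tcp_pos': array([160.831, 603.211, 230.355]), 'eef_rot': array([[-0.966,  0.258, -0.001],
       [ 0.258,  0.966, -0.002],
       [ 0.   , -0.002, -1.   ]]), 'ft_force': array([-0.515,  0.577,  0.104]), 'moment': array([ 0.013, -0.015,  0.033]), 'opening': 85.55715475047906}
side {'intrinsics': array([[447.028,   0.   , 325.742],
       [  0.   , 447.028, 199.191],
       [  0.   ,   0.   ,   1.   ]]), 'k1': -0.1015308899568974, 'view': array([[   0.9  ,   -0.437,   -0.012, -473.982],
       [  -0.34 ,   -0.682,   -0.647,  248.532],
       [   0.275,    0.586,   -0.762, 1253.015],
       [   0.   ,    0.   ,    0.   ,    1.   ]])}
top {'intrinsics': array([[416.471,   0.   , 324.658],
       [  0.   , 416.471, 202.313],
       [  0.   ,   0.   ,   1.   ]]), 'k1': -0.10029854648406818, 'view': array([[  -0.002,   -1.   ,   -0.001,   25.943],
       [  -0.989,    0.002,   -0.148,  555.898],
       [   0.148,    0.001,   -0.989, 1170.134],
       [   0.   ,    0.   ,    0.   ,    1.   ]])}
wrist {'intrinsics': array([[305.664,   0.   , 326.617],
       [  0.   , 305.664, 200.871],
       [  0.   ,   0.   ,   1.   ]]), 'k1': -0.04572859541271516, 'mount': array([[   0.   ,   -0.963,   -0.27 ,   67.835],
       [   1.   ,    0.   ,    0.   ,    0.304],
       [  -0.   ,   -0.27 ,    0.963, -141.684],
       [   0.   ,    0.   ,    0.   ,    1.   ]])}
```

View pics/side0.png

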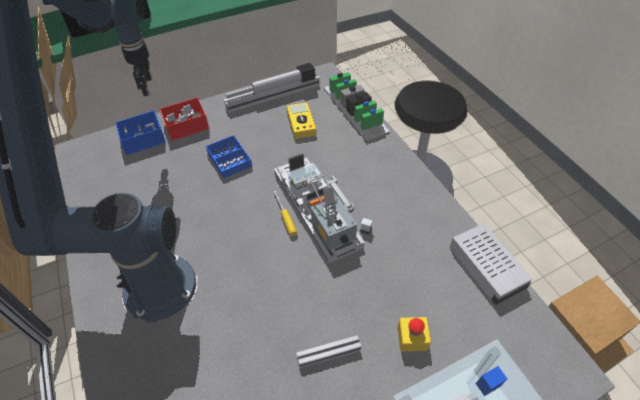

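View pics/top0.png

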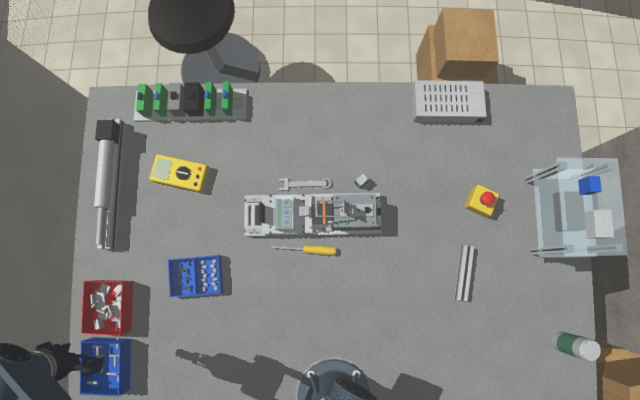

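View pics/wrist0.png

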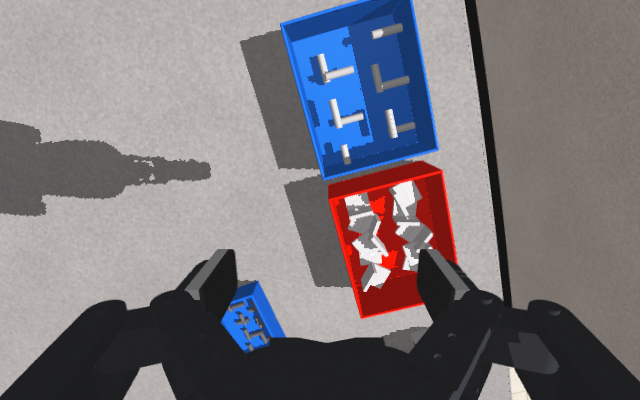

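The top view shows the stand at cols 245–382, rows 193–236, with the pull plate on the left (world +y). The wrist sees only the trays. Next I'll crop and enlarge the stand.

```bash
cat > h.py <<'E'
from bench import ctrl
import cv2, numpy as np
np.set_printoptions(precision=2,suppress=True)
def ray(name,uv,pose=None):
    c=ctrl.get_calibration(name);K=c['intrinsics']
    d=np.array([(uv[0]-K[0,2])/K[0,0],(uv[1]-K[1,2])/K[1,1]])
    r=np.linalg.norm(d);ru=r
    for _ in range(30): ru=r/(1+c['k1']*ru**2)
    v=np.array([*(d*(ru/r if r>0 else 1)),1.])
    if name=='wrist':
        p,R=pose;M=c['mount'];Rw=R@M[:3,:3];o=p+R@M[:3,3]
        return o,Rw@v
    V=c['view'];return -V[:3,:3].T@V[:3,3],V[:3,:3].T@v
def plane(name,uv,z,pose=None):
    o,d=ray(name,uv,pose);return o+d*(z-o[2])/d[2]
def proj(name,P,pose=None):
    c=ctrl.get_calibration(name);K=c['intrinsics'];P=np.asarray(P,float)
    if name=='wrist':
        p,R=pose;M=c['mount'];q=M[:3,:3].T@(R.T@(P-p)-M[:3,3])
    else: q=c['view'][:3,:3]@P+c['view'][:3,3]
    s=q[:2]/q[2];s=s*(1+c['k1']*(s@s));return np.array([K[0,0]*s[0]+K[0,2],K[1,1]*s[1]+K[1,2]])
def tri(*rays):
    A=np.zeros((3,3));b=np.zeros(3)
    for o,d in rays:
        d=d/np.linalg.norm(d);Q=np.eye(3)-np.outer(d,d);A+=Q;b+=Q@o
    p=np.linalg.solve(A,b)
    return p,[np.linalg.norm(np.cross(p-o,d/np.linalg.norm(d))) for o,d in rays]
def crop(im,x0,y0,x1,y1,k,fn):
    c=cv2.resize(im[y0:y1,x0:x1],None,fx=k,fy=k,interpolation=cv2.INTER_CUBIC);cv2.imwrite(fn,c)
E
python3 - <<'E'
from h import *
crop(cv2.imread('pics/top0.png'),230,165,400,265,4.7,'pics/topc.png')
crop(cv2.imread('pics/side0.png'),260,140,390,265,4.7,'pics/sidec.png')
for uv in [(245,196),(247,237),(382,194),(382,235)]: print(uv,plane('top',uv,30))
E
```

```text
(245, 196) [577.04 260.11  30.  ]
(247, 237) [455.98 251.21  30.  ]
(382, 194) [ 582.08 -144.48   30.  ]
(382, 235) [ 461.13 -141.86   30.  ]
```

View pics/topc.png

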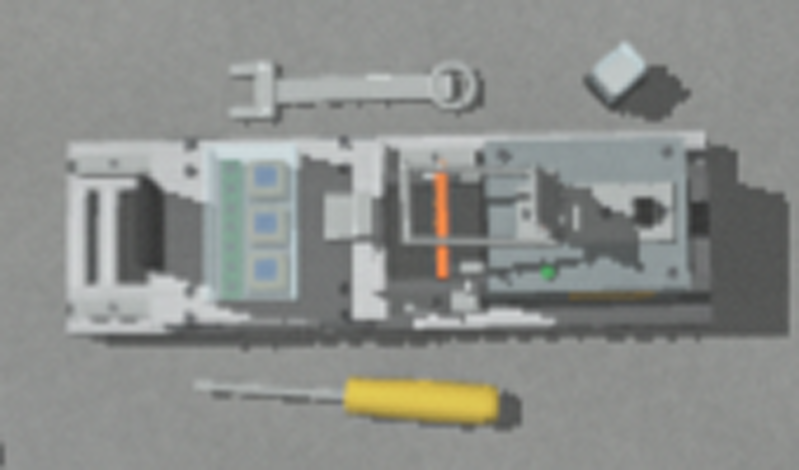

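View pics/sidec.png

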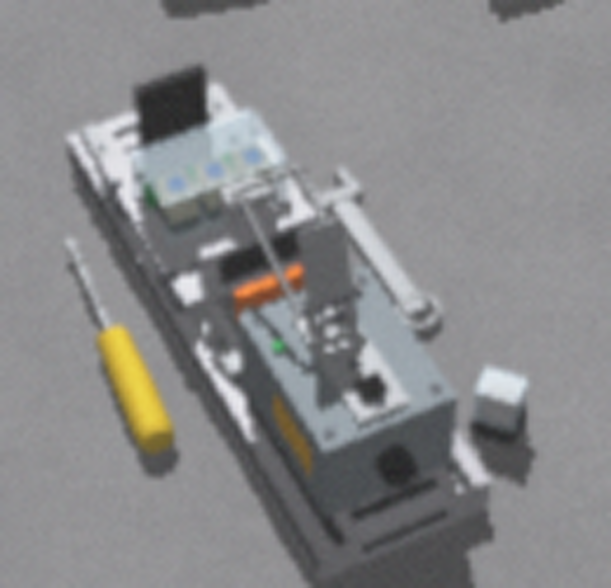

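Request:
{"fn": "drive_tool", "kwargs": {
  "motion": [
    [1, -1.2, -1.1, -1, 0.5],
    [1, -2.4, -2.2, -2.5, 1.5],
    [1, -3.6, -3.3, -2.5, 2.8],
    [1, -4.8, -4.3, -2.5, 4],
    [1, -6, -5.3, -2.5, 5.2],
    [1, -7.2, -6.4, -2.5, 6.4],
    [1, -8.4, -7.5, -2.5, 7.6],
    [1, -9.6, -8.5, -2.5, 8.8]
  ]
}}

```text
t: 1.15
tcp_pos: [422.4, 207.8, 331.3]
eef_rot: [[-0.076, 0.997, 0.0], [0.997, 0.076, 0.0], [0.0, 0.0, -1.0]]
ft_force: [1.8, 1.0, 0.4]
opening: 85.5
```

```bash
python3 - <<'E'
from h import *
for uv in [(441,150),(441,230),(441,278)]: print(plane('top',(230+uv[0]/4.7,165+uv[1]/4.7),71))
for uv in [(160,60),(145,105),(207,66)]: print(uv,plane('side',(260+uv[0]/4.7,140+uv[1]/4.7),112))
s=ctrl.observe();print(s['t'],s['tcp_pos'],s['eef_rot'])
E
```

```text
[567.04  27.05  71.  ]
[518.32  27.13  71.  ]
[489.36  27.18  71.  ]
(160, 60) [520.63 218.2  112.  ]
(145, 105) [494.39 182.58 112.  ]
(207, 66) [547.07 198.29 112.  ]
1.15 [422.37 207.76 331.28] [[-0.08  1.    0.  ]
 [ 1.    0.08  0.  ]
 [ 0.    0.   -1.  ]]
```

Request:
{"fn": "drive_tool", "kwargs": {
  "motion": [
    [1, -1.3, 0.6, 0, 0.5],
    [1, -2.6, 1.3, 0, 0.5],
    [1, -3.7, 1.8, 0, 0.5],
    [1, -3.7, 2.1, 0, 0.5],
    [1, -3.7, 2.1, 0, 0.5]
  ]
}}

```text
t: 1.78
tcp_pos: [517.7, 69.1, 330.8]
eef_rot: [[-0.011, 1.0, -0.001], [1.0, 0.011, 0.001], [0.001, -0.001, -1.0]]
ft_force: [-0.4, 1.2, -0.2]
opening: 85.2
```

```bash
python3 - <<'E'
from h import *
s=ctrl.observe();print(s['t'],s['tcp_pos'],s['eef_rot'],s['ft_force'])
im=ctrl.capture('wrist');cv2.imwrite('pics/w1.png',im);np.savez('w1.npz',p=s['tcp_pos'],R=s['eef_rot'])
crop(im,200,0,500,225,2.6,'pics/w1c.png')
E
```

```text
1.775 [517.72  69.09 330.8 ] [[-0.01  1.   -0.  ]
 [ 1.    0.01  0.  ]
 [ 0.   -0.   -1.  ]] [-0.45  1.16 -0.18]
```

View pics/w1.png

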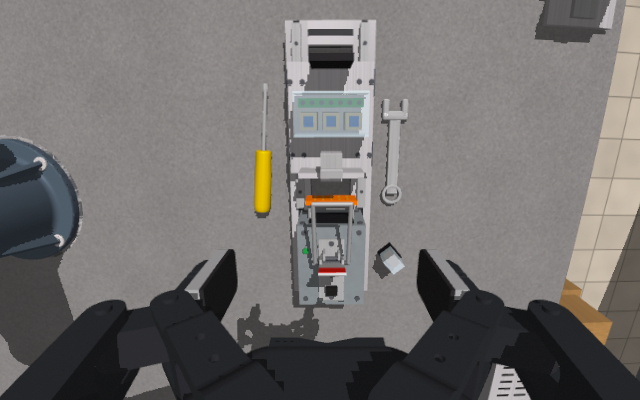

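```bash
python3 - <<'E'
from h import *
im=cv2.imread('pics/w1.png')
crop(im,275,10,395,165,3.87,'pics/w1a.png')
crop(im,275,140,395,310,3.5,'pics/w1b.png')
E
```

```text
(no output)
```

View pics/w1a.png

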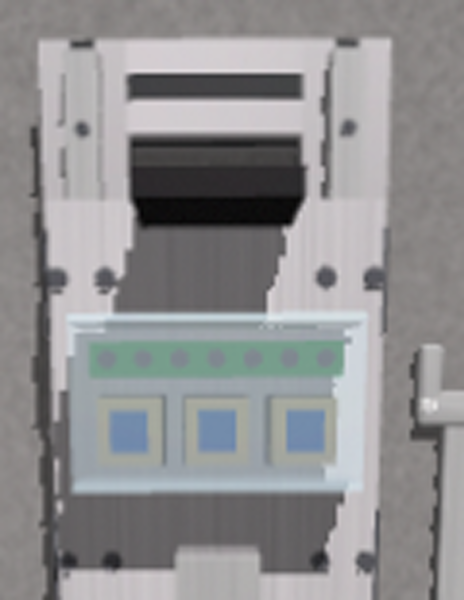

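View pics/w1b.png

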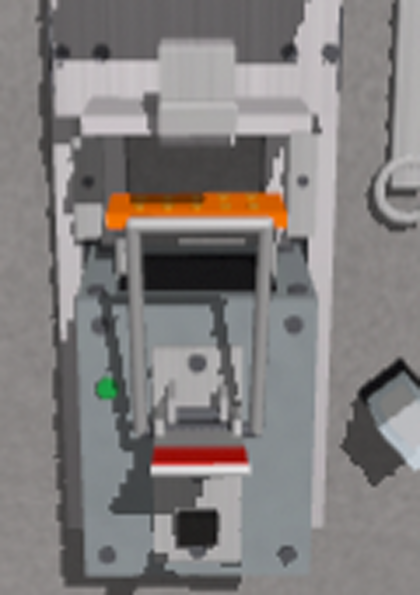

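```bash
python3 - <<'E'
from h import *
d=np.load('w1.npz');pose=(d['p'],d['R'])
A=lambda u,v:(275+u/3.87,10+v/3.87); B=lambda u,v:(275+u/3.5,140+v/3.5)
for n,uv,z in [('sFL',B(80,290),100),('sFR',B(318,292),100),('sBL',B(86,575),100),('sBR',B(313,572),100),
 ('plate rearL',A(129,138),112),('plate rearR',A(303,138),112),('frontL',A(132,165),112),('frontR',A(304,165),112),
 ('cover frontL',A(72,492),92),('cover frontR',A(350,490),92),('coverRear',A(216,315),92),
 ('hook rear',B(198,40),109.5),('lip edge',B(198,100),122),('hook L',B(160,70),109.5),('hook R',B(237,70),109.5),
 ('bulk L',B(85,130),90),('bulk R',B(315,130),90),('bulk midfront',B(100,133),90),('hook front',B(198,140),115),
 ('orangeT',B(196,200),86),('orangefront',B(196,195),71),('leverend',B(200,470),185),('leverL',B(150,470),185),('leverR',B(248,470),185)]:
    print(n,np.array(uv),plane('wrist',uv,z,pose))
E
```

```text
sFL [297.86 222.86] [481.52   3.51 100.  ]
sFR [365.86 223.43] [569.44   3.76 100.  ]
sBL [299.57 304.29] [ 482.   -118.07  100.  ]
sBR [364.43 303.43] [ 573.17 -115.59  100.  ]
plate rearL [308.33  45.66] [496.58 211.31 112.  ]
plate rearR [353.29  45.66] [545.32 211.86 112.  ]
frontL [309.11  52.64] [497.41 204.25 112.  ]
frontR [353.55  52.64] [545.82 204.8  112.  ]
cover frontL [293.6  137.13] [477.04 111.79  92.  ]
cover frontR [365.44 136.61] [564.97 113.42  92.  ]
coverRear [330.81  91.4 ] [521.84 165.56  92.  ]
hook rear [331.57 151.43] [523.53  96.82 109.5 ]
lip edge [331.57 168.57] [523.64  78.48 122.  ]
hook L [320.71 160.  ] [510.77  86.52 109.5 ]
hook R [342.71 160.  ] [536.94  86.83 109.5 ]
bulk L [299.29 177.14] [483.24  61.61  90.  ]
bulk R [365.   177.14] [566.88  62.59  90.  ]
bulk midfront [303.57 178.  ] [488.69  60.56  90.  ]
hook front [331.57 180.  ] [523.96  63.55 115.  ]
orangeT [331.   197.14] [524.06  34.67  86.  ]
orangefront [331.   195.71] [524.27  32.68  71.  ]
leverend [332.14 274.29] [524.95 -22.75 185.  ]
leverL [317.86 274.29] [509.95 -22.93 185.  ]
leverR [345.86 274.29] [539.36 -22.59 185.  ]
```

Request:
{"fn": "drive_tool", "kwargs": {
  "motion": [
    [-1, 1.4, 0.1, 0, 0],
    [-1, 2.8, 0.1, 0, 0],
    [-1, 4.3, 0.1, 0.5, 0],
    [-1, 4.3, 0.1, 2.0, 0],
    [-1, 4.3, 0.1, 3.5, 0],
    [-1, 4.3, 0.1, 4.5, 0],
    [-1, 4.3, 0.1, 5.0, 0],
    [-1, 4.3, 0.1, 5.0, 0]
  ]
}}

```text
t: 2.82
tcp_pos: [516.9, 241.9, 129.8]
eef_rot: [[-0.014, 1.0, -0.005], [1.0, 0.014, -0.001], [-0.001, -0.005, -1.0]]
ft_force: [0.5, -0.3, 0.8]
opening: 0.2
```

```bash
python3 - <<'E'
from h import *
d=np.load('w1.npz');pose=(d['p'],d['R'])
s=ctrl.observe();print(s['t'],s['tcp_pos'],s['ft_force'],s['opening'])
print(tri(ray('wrist',(275+198/3.5,140+222/3.5),pose),ray('top',(316.2,207.6))))
im=ctrl.capture('side');cv2.imwrite('pics/s2.png',im);crop(im,250,100,390,230,4.5,'pics/s2c.png')
E
```

```text
2.825 [516.86 241.87 129.79] [ 0.49 -0.26  0.79] 0.16930624933696745
(array([524.02,  46.97, 158.84]), [np.float64(0.4318126925158702), np.float64(0.4318126925162917)])
```

View pics/s2c.png

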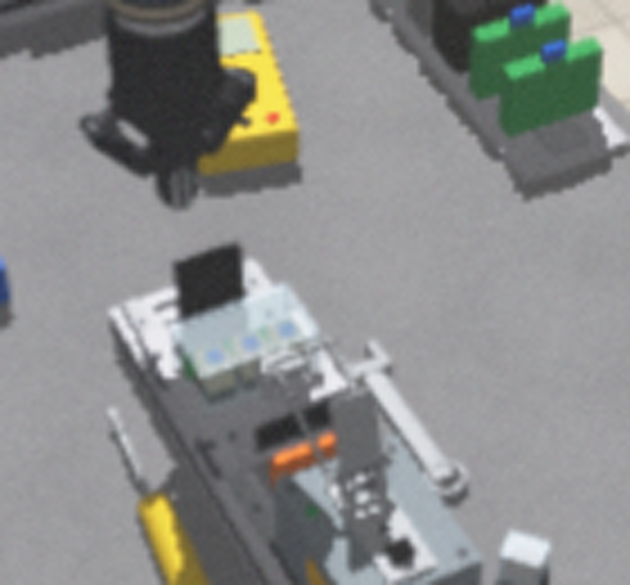

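Request:
{"fn": "drive_tool", "kwargs": {
  "motion": [
    [-1, 0, 0.1, 0.7, 0],
    [-1, 0, 0.1, 1.25, 0],
    [-1, -0.15, 0.1, 1.25, 0],
    [-1, -0.25, 0.1, 1.25, 0],
    [-1, -0.35, 0.1, 1.25, 0]
  ]
}}

```text
t: 3.5
tcp_pos: [524.7, 226.9, 82.8]
eef_rot: [[-0.011, 1.0, 0.003], [1.0, 0.011, 0.001], [0.001, 0.003, -1.0]]
ft_force: [-0.1, 0.2, -0.1]
opening: 0.1
```

Request:
{"fn": "drive_tool", "kwargs": {
  "motion": [
    [-1, -0.1, 0, 0, 0],
    [-1, -0.2, -0.05, 0, 0],
    [-1, -0.3, -0.05, 0, 0],
    [-1, -0.4, -0.05, 0, 0]
  ]
}}

```text
t: 4.0
tcp_pos: [521.6, 211.3, 81.3]
eef_rot: [[-0.011, 1.0, -0.001], [1.0, 0.011, 0.001], [0.001, -0.0, -1.0]]
ft_force: [-1.6, 3.6, 0.9]
opening: 0.3
```

Request:
{"fn": "drive_tool", "kwargs": {
  "motion": [
    [-1, -0.1, 0, 0, 0],
    [-1, -0.2, 0, 0, 0],
    [-1, -0.3, 0, 0, 0],
    [-1, -0.4, 0, 0, 0]
  ]
}}

```text
t: 4.5
tcp_pos: [522.0, 194.7, 81.2]
eef_rot: [[-0.011, 1.0, -0.0], [1.0, 0.011, 0.0], [0.0, -0.0, -1.0]]
ft_force: [-1.6, 2.7, 2.5]
opening: -0.1
```

```bash
python3 - <<'E'
from h import *
s=ctrl.observe();print(s['t'],s['tcp_pos'],s['ft_force'],s['opening'])
for n in ('wrist','top'): cv2.imwrite(f'pics/{n}3.png',ctrl.capture(n))
im=cv2.imread('pics/top3.png');crop(im,230,165,400,265,4.7,'pics/top3c.png')
E
```

```text
4.5 [521.96 194.7   81.24] [-1.58  2.68  2.46] -0.056402828417148124
```

View pics/wrist3.png

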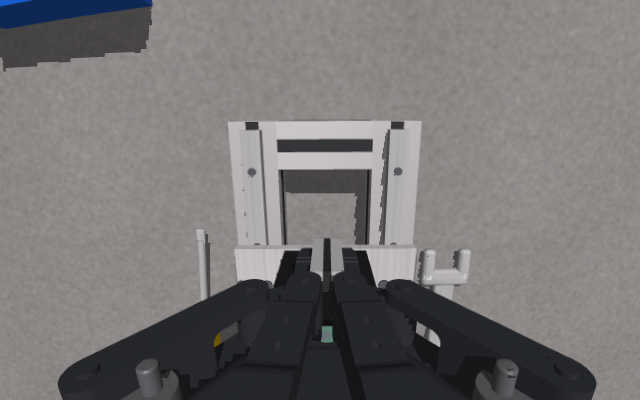

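View pics/top3c.png

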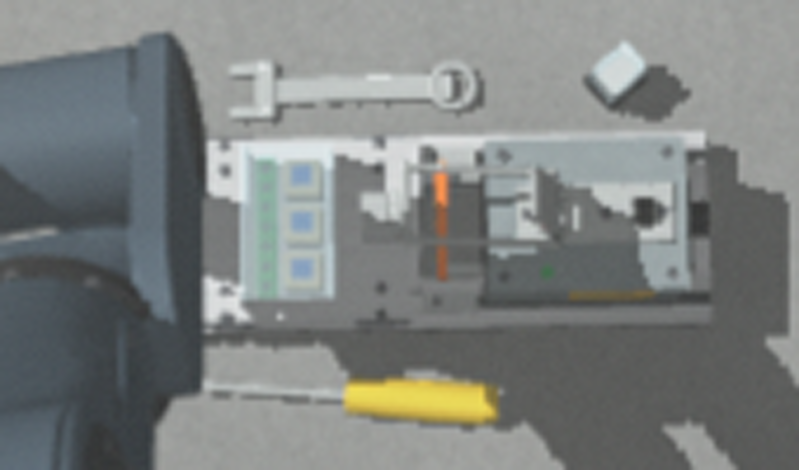

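Request:
{"fn": "drive_tool", "kwargs": {
  "motion": [
    [-1, -0.06, 0, 0, 0],
    [-1, -0.12, 0, 0, 0],
    [-1, -0.16, 0, 0, 0],
    [-1, -0.2, 0, 0, 0]
  ]
}}

```text
t: 5.1
tcp_pos: [522.3, 186.9, 81.1]
eef_rot: [[-0.012, 1.0, 0.0], [1.0, 0.012, 0.0], [0.0, 0.0, -1.0]]
ft_force: [0.6, 3.0, -0.7]
opening: -0.2
```

Request:
{"fn": "drive_tool", "kwargs": {
  "motion": [
    [-1, -0.03, 0, 0, 0],
    [-1, -0.06, 0, 0, 0]
  ]
}}

```text
t: 5.35
tcp_pos: [522.3, 184.5, 81.1]
eef_rot: [[-0.011, 1.0, 0.0], [1.0, 0.011, 0.0], [0.0, 0.0, -1.0]]
ft_force: [-0.7, 6.8, -0.0]
opening: 0.3
```

Request:
{"fn": "drive_tool", "kwargs": {
  "motion": [
    [-1, -0.025, 0, 0, 0],
    [-1, -0.05, 0, 0, 0]
  ]
}}

```text
t: 5.6
tcp_pos: [522.4, 184.2, 81.2]
eef_rot: [[-0.01, 1.0, 0.001], [1.0, 0.01, 0.003], [0.003, 0.001, -1.0]]
ft_force: [0.2, 11.7, -1.6]
opening: 0.1
```

Request:
{"fn": "drive_tool", "kwargs": {
  "motion": [
    [-1, 0.1, 0, 0, 0],
    [-1, 0.5, 0, 0, 0],
    [-1, 0.6, 0, -1.2, 0],
    [-1, 0.2, 0, -2.6, 0],
    [0, -1.2, 0, -4, 0],
    [0.5, -2.6, 0, -4.6, 0],
    [0.5, -3.2, 0, -4.6, 0],
    [0.5, -3.2, 0, -4.6, 0]
  ]
}}

```text
t: 6.6
tcp_pos: [524.4, 52.5, 266.5]
eef_rot: [[-0.008, 1.0, 0.002], [1.0, 0.008, -0.001], [-0.001, 0.002, -1.0]]
ft_force: [0.1, 0.5, 0.0]
opening: 64.0
```

```bash
python3 - <<'E'
from h import *
s=ctrl.observe();print(s['t'],s['tcp_pos'],s['eef_rot'],s['ft_force'],s['opening'])
im=ctrl.capture('wrist');cv2.imwrite('pics/w4.png',im);np.savez('w4.npz',p=s['tcp_pos'],R=s['eef_rot'])
im2=ctrl.capture('top');cv2.imwrite('pics/t4.png',im2);crop(im2,230,165,400,265,4.7,'pics/t4c.png')
im2=ctrl.capture('side');cv2.imwrite('pics/s4.png',im2);crop(im2,270,140,380,260,4.7,'pics/s4c.png')
crop(im,230,0,430,330,1.8,'pics/w4c.png')
E
```

```text
6.6 [524.42  52.45 266.46] [[-0.01  1.    0.  ]
 [ 1.    0.01 -0.  ]
 [-0.    0.   -1.  ]] [0.08 0.49 0.01] 63.9874459301895
```

View pics/w4.png

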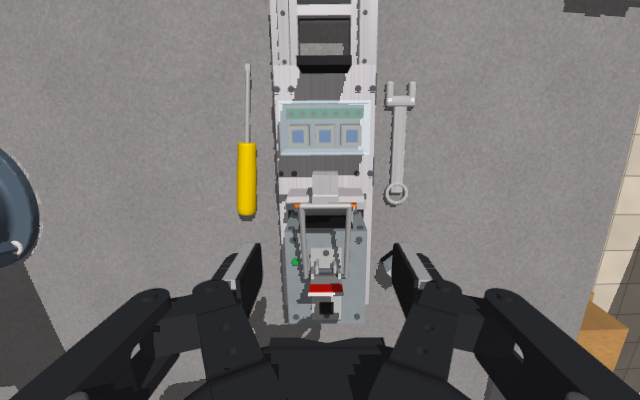

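View pics/s4c.png

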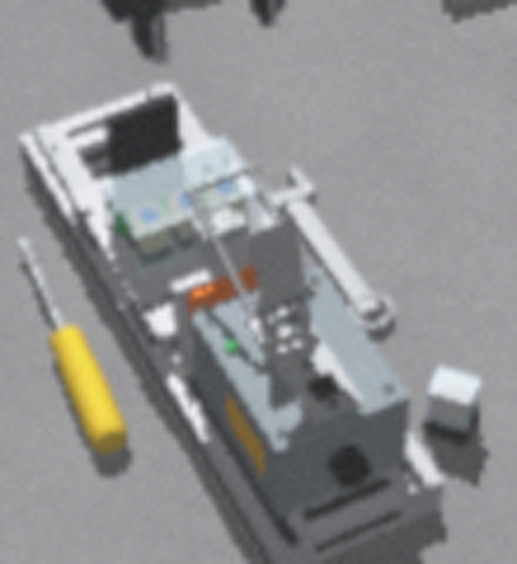

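View pics/t4c.png

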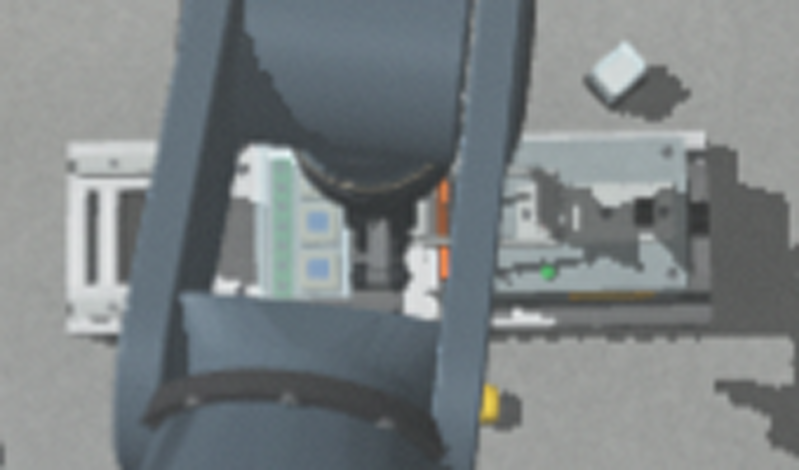

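```bash
python3 - <<'E'
from h import *
im=cv2.imread('pics/w4.png');crop(im,270,150,380,330,3.3,'pics/w4d.png')
E
```

```text
(no output)
```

View pics/w4d.png

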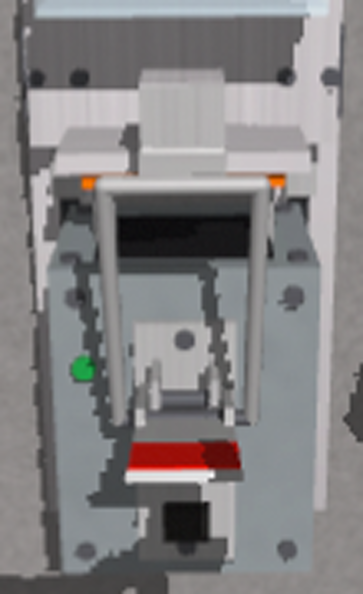

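```bash
python3 - <<'E'
from h import *
d=np.load('w4.npz');pose=(d['p'],d['R'])
B=lambda u,v:(270+u/3.3,150+v/3.3)
for n,u,v,z in [('cover',182,15,92),('floor rear',182,70,109.5),('floorL',140,110,109.5),('floorR',226,110,109.5),('lip edge',182,148,122),('bar',183,186,158),('barL',97,186,158),('barR',270,186,158),('sF',182,262,100),('sB',182,570,100),('lever end',183,478,184),('lever end',183,470,184),('sFL',47,262,100),('sFR',319,262,100),('sBR',310,570,100),('sBL',62,570,100)]:
    print(n,plane('wrist',B(u,v),z,pose))
d1=np.load('w1.npz')
print(tri(ray('wrist',B(183,186),pose),ray('top',(316.2,207.6)),ray('wrist',(275+198/3.5,140+222/3.5),(d1['p'],d1['R']))))
E
```

```text
cover [523.62  81.84  92.  ]
floor rear [523.77  67.59 109.5 ]
floorL [511.14  55.24 109.5 ]
floorR [537.17  55.44 109.5 ]
lip edge [523.95  46.71 122.  ]
bar [524.33  45.94 158.  ]
barL [502.06  45.77 158.  ]
barR [546.86  46.11 158.  ]
sF [524.18   2.58 100.  ]
sB [ 524.97 -116.15  100.  ]
lever end [524.87 -23.66 184.  ]
lever end [524.85 -21.34 184.  ]
sFL [480.14   2.22 100.  ]
sFR [568.89   2.88 100.  ]
sBR [ 571.16 -115.95  100.  ]
sBL [ 481.69 -116.57  100.  ]
(array([524.08,  46.89, 159.74]), [np.float64(0.4751382499246068), np.float64(0.24243477338704655), np.float64(0.6863145629848688)])
```

Request:
{"fn": "drive_tool", "kwargs": {
  "motion": [
    [0.5, -0.28, 0, 1, 0],
    [0.5, -0.28, 0, 2, 0],
    [0.5, -0.28, 0, 2.7, 0],
    [0.5, -0.28, 0, 3.0, 0],
    [0.5, -0.28, 0, 3.0, 0]
  ]
}}

```text
t: 7.38
tcp_pos: [523.4, 44.2, 144.5]
eef_rot: [[-0.013, 1.0, -0.002], [1.0, 0.013, 0.0], [0.0, -0.002, -1.0]]
ft_force: [0.5, 0.1, -0.3]
opening: 64.4
```

```bash
python3 - <<'E'
from h import *
s=ctrl.observe();print(s['t'],s['tcp_pos'],s['ft_force'],s['opening'])
im=ctrl.capture('wrist');cv2.imwrite('pics/w5.png',im)
im2=ctrl.capture('side');crop(im2,270,140,380,260,4.7,'pics/s5c.png')
E
```

```text
7.375 [523.41  44.23 144.55] [ 0.47  0.1  -0.3 ] 64.3542541994101
```

View pics/w5.png

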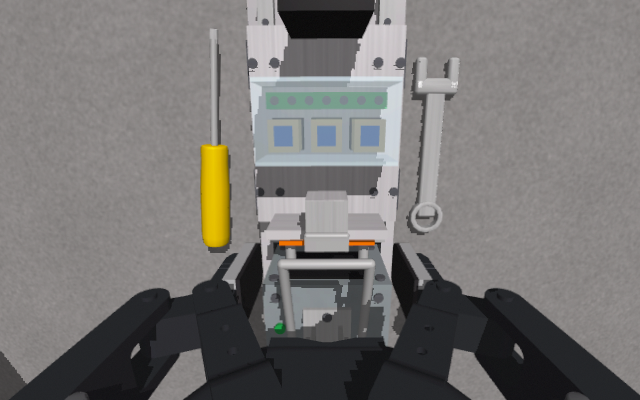

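View pics/s5c.png

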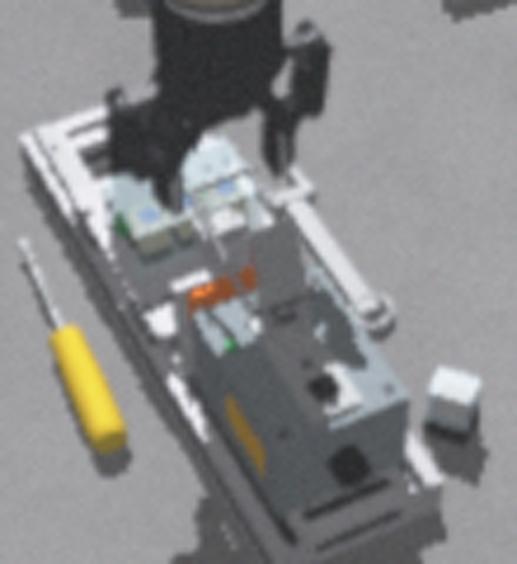

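Request:
{"fn": "drive_tool", "kwargs": {
  "grip_force": 35,
  "motion": [
    [0.2, -0.06, 0.02, 0.0, 0],
    [0.0, -0.06, 0.02, 0.0, 0],
    [-0.3, -0.06, 0.02, 0.0, 0],
    [-0.3, -0.06, 0.02, 0.0, 0],
    [-0.3, -0.06, 0.02, 0.0, 0]
  ]
}}

```text
t: 8.1
tcp_pos: [524.0, 41.4, 145.2]
eef_rot: [[-0.011, 1.0, -0.001], [1.0, 0.011, 0.001], [0.001, -0.001, -1.0]]
ft_force: [-3.7, 4.4, 2.4]
opening: 44.2
```

```bash
python3 - <<'E'
from h import *
s=ctrl.observe();print(s['t'],s['tcp_pos'],s['ft_force'],s['opening'])
im=ctrl.capture('wrist');cv2.imwrite('pics/w6.png',im)
crop(im,220,150,430,350,3,'pics/w6c.png')
uv=(327,264);d=np.load('w4.npz')
print(tri(ray('wrist',uv,(s['tcp_pos'],s['eef_rot'])),ray('wrist',(270+183/3.3,150+186/3.3),(d['p'],d['R']))))
E
```

```text
8.1 [524.    41.43 145.25] [-3.67  4.42  2.4 ] 44.20958397340165
(array([524.57,  49.55, 169.95]), [np.float64(0.2389811127678217), np.float64(0.2389811127676547)])
```

View pics/w6c.png

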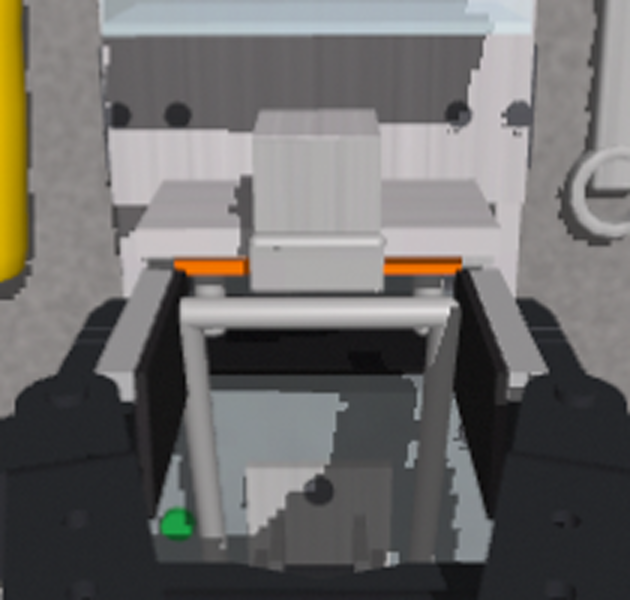

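Request:
{"fn": "drive_tool", "kwargs": {
  "motion": [
    [-0.3, 0.06, 0, 0.1, 0],
    [-0.3, 0.12, 0, 0.2, 0],
    [-0.3, 0.18, 0, 0.32, 0],
    [-0.3, 0.2, 0, 0.45, 0],
    [-0.3, 0.2, 0, 0.58, 0],
    [-0.3, 0.2, 0, 0.7, 0],
    [-0.3, 0.2, 0, 0.7, 0]
  ]
}}

```text
t: 9.02
tcp_pos: [523.9, 49.3, 116.6]
eef_rot: [[-0.011, 1.0, -0.002], [1.0, 0.011, 0.001], [0.001, -0.002, -1.0]]
ft_force: [-5.7, 2.2, 2.1]
opening: 43.8
```

```bash
python3 - <<'E'
from h import *
s=ctrl.observe();print(s['t'],s['tcp_pos'],s['ft_force'],s['opening'])
im=ctrl.capture('wrist');cv2.imwrite('pics/w7.png',im);np.savez('w7.npz',p=s['tcp_pos'],R=s['eef_rot'])
crop(im,220,150,430,350,3,'pics/w7c.png')
im2=ctrl.capture('side');crop(im2,270,140,380,260,4.7,'pics/s7c.png')
E
```

```text
9.025 [523.93  49.27 116.63] [-5.7   2.15  2.15] 43.84544603084951
```

View pics/w7c.png

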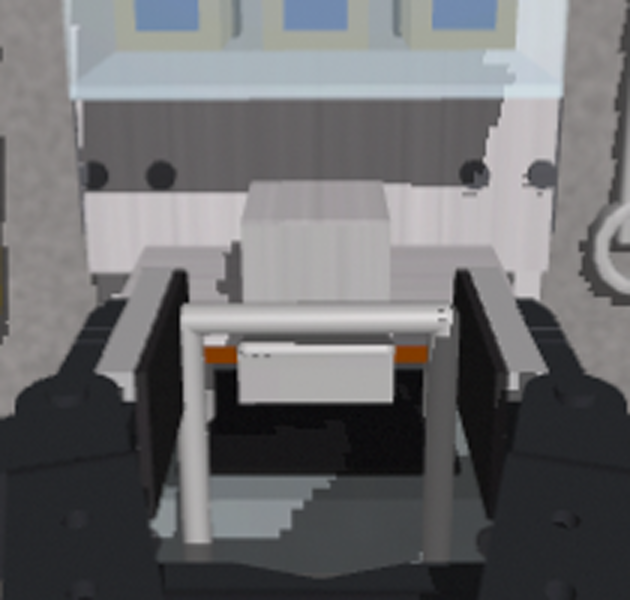

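View pics/s7c.png

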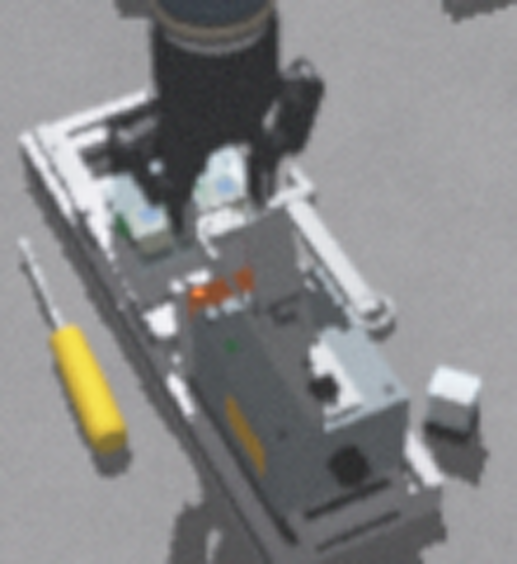

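```bash
python3 - <<'E'
from h import *
d=np.load('w7.npz');pose=(d['p'],d['R'])
B=lambda u,v:(220+u/3,150+v/3)
for z in (127,130,133): print('bar',plane('wrist',B(315,320),z,pose))
# known bar offset via width: bar outer 46 mm between u 183..455
for z in (127,130,133): print(plane('wrist',B(455,320),z,pose)-plane('wrist',B(181,320),z,pose))
print('web front top',plane('wrist',B(315,343),122,pose),'bottom?',plane('wrist',B(315,402),109.5,pose),'floor rear',plane('wrist',B(315,222),109.5,pose),plane('wrist',B(315,181),109.5,pose),'hookw',plane('wrist',B(389,222),109.5,pose)-plane('wrist',B(240,222),109.5,pose),plane('wrist',B(392,343),122,pose)-plane('wrist',B(238,343),122,pose))
print('cover top front',plane('wrist',B(315,95),92,pose))
E
```

```text
bar [523.83  53.8  127.  ]
bar [523.84  55.27 130.  ]
bar [523.85  56.73 133.  ]
[43.06  0.55  0.  ]
[42.08  0.54  0.  ]
[41.1   0.53  0.  ]
web front top [523.86  47.22 122.  ] bottom? [523.95  28.77 109.5 ] floor rear [523.6   63.78 109.5 ] [523.52  71.18 109.5 ] hookw [25.67  0.32  0.  ] [25.31  0.33  0.  ]
cover top front [523.28  82.37  92.  ]
```

Request:
{"fn": "drive_tool", "kwargs": {
  "motion": [
    [-0.3, -0.02, 0, 0.1, 0],
    [-0.3, -0.02, 0, 0.2, 0],
    [-0.3, -0.02, 0, 0.28, 0],
    [-0.3, -0.02, 0, 0.33, 0],
    [-0.3, -0.02, 0, 0.33, 0]
  ]
}}

```text
t: 9.75
tcp_pos: [524.0, 48.3, 103.8]
eef_rot: [[-0.011, 1.0, -0.001], [1.0, 0.011, 0.0], [0.0, -0.001, -1.0]]
ft_force: [-5.2, 1.7, 1.4]
opening: 43.7
```

Request:
{"fn": "drive_tool", "kwargs": {
  "motion": [
    [-0.3, 0, 0, 0.025, 0],
    [-0.3, 0, 0, 0.05, 0]
  ]
}}

```text
t: 10.0
tcp_pos: [524.1, 48.2, 102.5]
eef_rot: [[-0.011, 1.0, -0.001], [1.0, 0.011, -0.0], [-0.0, -0.001, -1.0]]
ft_force: [-7.3, 0.7, 12.1]
opening: 44.3
```

```bash
python3 - <<'E'
from h import *
s=ctrl.observe();print(s['t'],s['tcp_pos'],s['ft_force'],s['opening'])
im=ctrl.capture('wrist');cv2.imwrite('pics/w8.png',im);np.savez('w8.npz',p=s['tcp_pos'],R=s['eef_rot'])
crop(im,220,150,430,350,3,'pics/w8c.png')
E
```

```text
10.0 [524.05  48.19 102.53] [-7.29  0.66 12.14] 44.27454823431952
```

View pics/w8c.png

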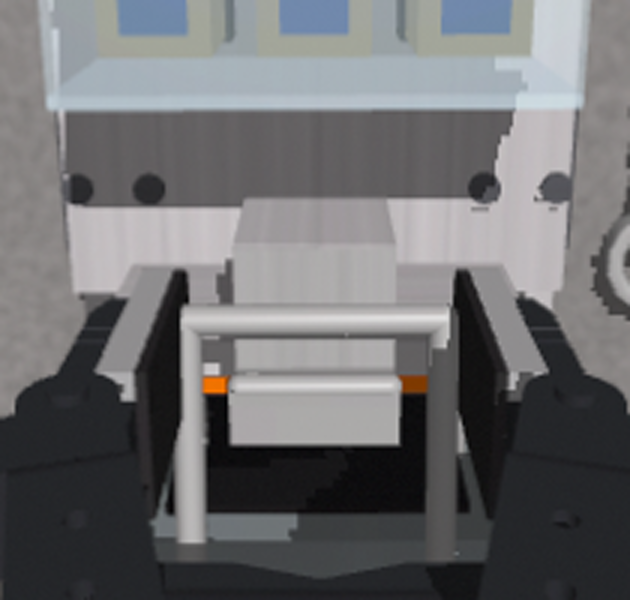

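Request:
{"fn": "drive_tool", "kwargs": {
  "motion": [
    [-0.3, 0, 0, -0.04, 0],
    [-0.3, -0.05, 0, -0.04, 0],
    [-0.3, -0.1, 0, -0.04, 0],
    [-0.3, -0.15, 0, -0.04, 0]
  ]
}}

```text
t: 10.55
tcp_pos: [524.0, 43.5, 103.5]
eef_rot: [[-0.011, 1.0, -0.001], [1.0, 0.011, 0.002], [0.002, -0.001, -1.0]]
ft_force: [-4.7, 6.6, 1.3]
opening: 44.1
```

Request:
{"fn": "drive_tool", "kwargs": {
  "motion": [
    [-0.3, -0.025, 0, 0, 0],
    [-0.3, -0.05, 0, 0, 0]
  ]
}}

```text
t: 10.8
tcp_pos: [524.0, 41.1, 103.5]
eef_rot: [[-0.011, 1.0, -0.001], [1.0, 0.011, 0.002], [0.002, -0.001, -1.0]]
ft_force: [-5.0, 4.3, 2.2]
opening: 44.4
```

Request:
{"fn": "drive_tool", "kwargs": {
  "motion": [
    [-0.3, -0.02, 0, 0, 0],
    [-0.3, -0.035, 0, 0, 0]
  ]
}}

```text
t: 11.05
tcp_pos: [524.0, 40.8, 103.5]
eef_rot: [[-0.01, 1.0, -0.001], [1.0, 0.01, 0.003], [0.003, -0.001, -1.0]]
ft_force: [-3.9, 9.7, 0.9]
opening: 43.9
```

```bash
python3 - <<'E'
from h import *
s=ctrl.observe();print(s['t'],s['tcp_pos'],s['ft_force'],s['opening'])
im=ctrl.capture('wrist');cv2.imwrite('pics/w9.png',im)
crop(im,220,150,430,350,3,'pics/w9c.png')
E
```

```text
11.05 [524.02  40.76 103.48] [-3.94  9.73  0.93] 43.88608562828999
```

View pics/w9c.png

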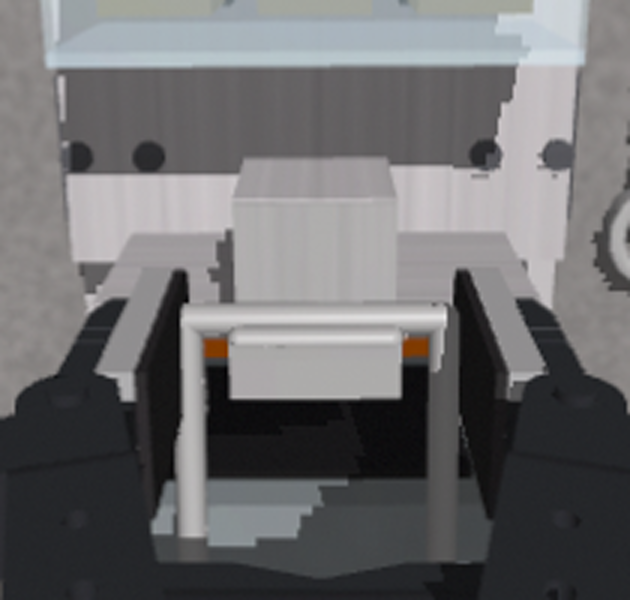

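Request:
{"fn": "drive_tool", "kwargs": {
  "motion": [
    [0.2, 0, 0, 0, 0],
    [0.5, 0, 0, 0, 0],
    [0.5, 0, 0, 0, 0],
    [0.5, 0, 0, -0.8, 0],
    [0.5, 0, 0, -2, 0],
    [0.5, 0, 0, -3.4, 0],
    [0, 0, 0, -4.4, 0],
    [-1, 0, 0, -4.4, 0]
  ]
}}

```text
t: 12.1
tcp_pos: [527.7, 38.1, 283.7]
eef_rot: [[-0.011, 1.0, 0.011], [1.0, 0.011, -0.002], [-0.002, 0.011, -1.0]]
ft_force: [0.3, -0.1, 0.3]
opening: 28.5
```

```bash
python3 - <<'E'
from h import *
s=ctrl.observe();print(s['t'],s['tcp_pos'],s['ft_force'],s['opening'])
im=ctrl.capture('wrist');cv2.imwrite('pics/w10.png',im);np.savez('w10.npz',p=s['tcp_pos'],R=s['eef_rot'])
crop(im,270,120,390,310,3.1,'pics/w10c.png')
im2=ctrl.capture('side');cv2.imwrite('pics/s10.png',im2);crop(im2,270,140,380,260,4.7,'pics/s10c.png')
E
```

```text
12.1 [527.68  38.1  283.7 ] [ 0.32 -0.09  0.31] 28.472231962662665
```

View pics/w10c.png

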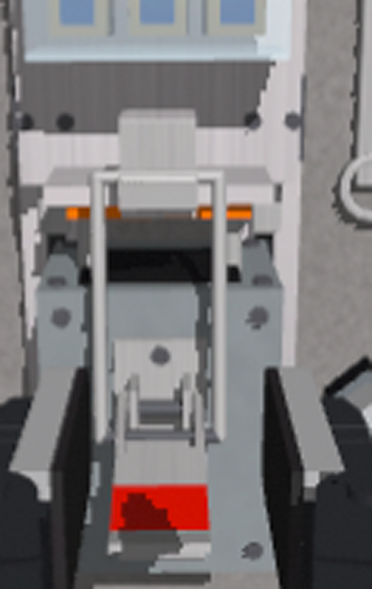

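View pics/s10c.png

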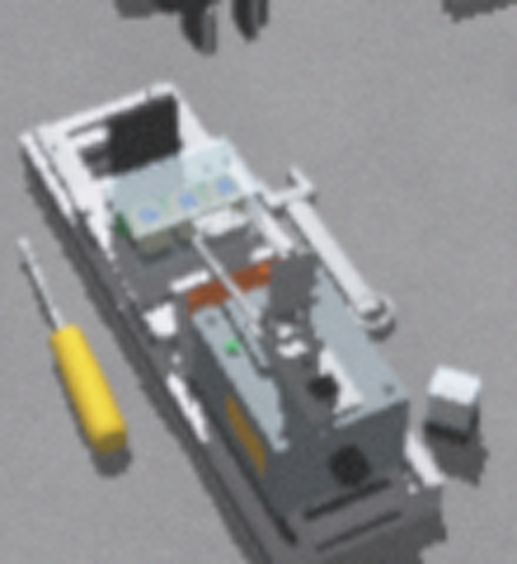

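```bash
python3 - <<'E'
from h import *
d=np.load('w10.npz');pose=(d['p'],d['R'])
B=lambda u,v:(270+u/3.1,120+v/3.1)
for n,u,v,z in [('red end',160,529,176),('red start',160,486,150),('tip',160,553,182),('bar',158,177,112),('bar',158,177,116),('floor rear',158,117,109.5),('lip rear edge',158,181,122),('sF',158,284,100)]:
    print(n,plane('wrist',B(u,v),z,pose))
for th in np.arange(0,1.4,.1):
    r=55;c,s=np.cos(th),np.sin(th);print('%.1f'%th,'TCP y %.1f z %.1f'%(-37.8-r*c+11-1.5*s*-1*-1+3*s*0, 114+r*s-1.5*c))
E
```

```text
red end [525.77 -49.95 176.  ]
red start [525.61 -50.34 150.  ]
tip [525.83 -54.26 182.  ]
bar [524.06  44.27 112.  ]
bar [524.09  45.07 116.  ]
floor rear [523.91  64.12 109.5 ]
lip rear edge [524.14  44.95 122.  ]
sF [524.23   2.67 100.  ]
0.0 TCP y -81.8 z 112.5
0.1 TCP y -81.7 z 118.0
0.2 TCP y -81.0 z 123.5
0.3 TCP y -79.8 z 128.8
0.4 TCP y -78.0 z 134.0
0.5 TCP y -75.8 z 139.1
0.6 TCP y -73.0 z 143.8
0.7 TCP y -69.8 z 148.3
0.8 TCP y -66.2 z 152.4
0.9 TCP y -62.2 z 156.2
1.0 TCP y -57.8 z 159.5
1.1 TCP y -53.1 z 162.3
1.2 TCP y -48.1 z 164.7
1.3 TCP y -43.0 z 166.6
```

Request:
{"fn": "drive_tool", "kwargs": {
  "motion": [
    [-1, -0.7, 0, 0.5, 0],
    [-1, -1.45, 0, 1.5, 0],
    [-1, -1.45, 0, 2.5, 0],
    [-1, -1.45, 0, 2.8, 0],
    [-1, -1.45, 0, 2.8, 0],
    [-1, -1.45, 0, 2.8, 0]
  ]
}}

```text
t: 12.95
tcp_pos: [526.3, -19.1, 168.6]
eef_rot: [[-0.012, 1.0, 0.002], [1.0, 0.012, -0.001], [-0.001, 0.002, -1.0]]
ft_force: [-0.1, -0.8, -0.1]
opening: -0.1
```

Request:
{"fn": "drive_tool", "kwargs": {
  "motion": [
    [-1, -0.2, 0, 0, 0],
    [-1, -0.4, 0, 0.02, 0],
    [-1, -0.5, 0, 0.05, 0],
    [-1, -0.6, 0, 0.08, 0],
    [-1, -0.7, 0, 0.1, 0],
    [-1, -0.78, 0, 0.14, 0],
    [-1, -0.86, 0, 0.17, 0]
  ]
}}

```text
t: 13.82
tcp_pos: [526.0, -53.1, 161.2]
eef_rot: [[-0.011, 1.0, 0.001], [1.0, 0.011, 0.001], [0.001, 0.001, -1.0]]
ft_force: [1.2, 6.0, 5.5]
opening: 0.2
```

```bash
python3 - <<'E'
from h import *
s=ctrl.observe();print(s['t'],s['tcp_pos'],s['ft_force'],s['opening'])
im=ctrl.capture('wrist');cv2.imwrite('pics/w11.png',im)
im2=ctrl.capture('side');cv2.imwrite('pics/s11.png',im2);crop(im2,270,120,390,260,4,'pics/s11c.png')
E
```

```text
13.825 [526.01 -53.14 161.18] [1.21 5.96 5.45] 0.22371245995938677
```

View pics/w11.png

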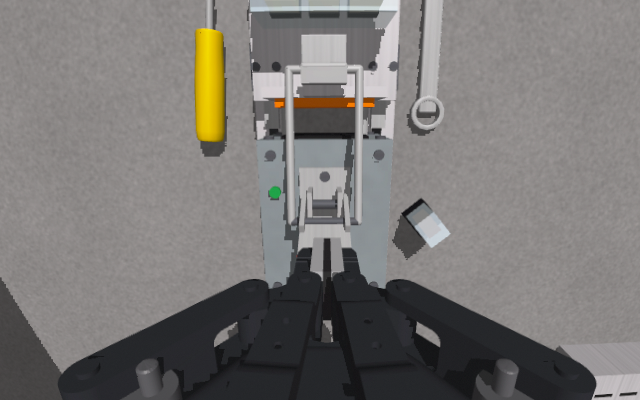

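View pics/s11c.png

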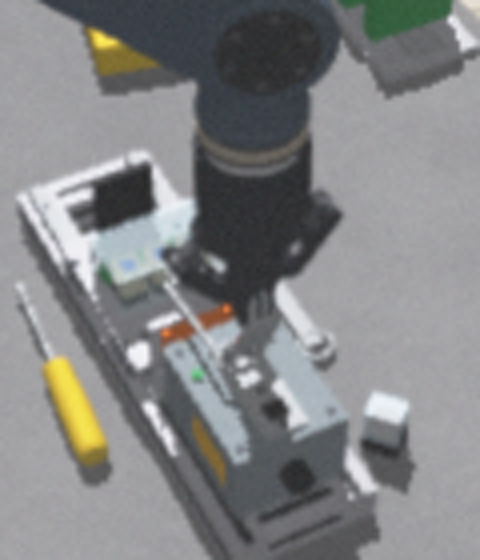

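Request:
{"fn": "drive_tool", "kwargs": {
  "motion": [
    [-1, -0.06, 0, 0.03, 0],
    [-1, -0.12, 0, 0.07, 0],
    [-1, -0.18, 0, 0.11, 0],
    [-1, -0.23, 0, 0.15, 0],
    [-1, -0.28, 0, 0.2, 0],
    [-1, -0.33, 0, 0.25, 0],
    [-1, -0.37, 0, 0.3, 0],
    [-1, -0.41, 0, 0.35, 0]
  ]
}}

```text
t: 14.92
tcp_pos: [526.4, -70.5, 147.8]
eef_rot: [[-0.012, 1.0, 0.001], [1.0, 0.012, -0.001], [-0.001, 0.001, -1.0]]
ft_force: [-0.9, 1.8, 9.4]
opening: 0.0
```

```bash
python3 - <<'E'
from h import *
s=ctrl.observe();print(s['t'],s['tcp_pos'],s['ft_force'],s['opening'])
im=ctrl.capture('wrist');crop(im,240,0,410,260,2.3,'pics/w12c.png')
E
```

```text
14.925 [526.36 -70.47 147.8 ] [-0.85  1.83  9.45] 0.04036562361439894
```

View pics/w12c.png

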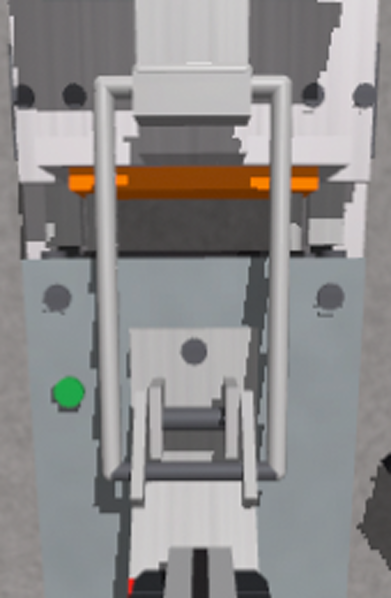

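Request:
{"fn": "drive_tool", "kwargs": {
  "motion": [
    [-1, -0.05, 0, 0.06, 0],
    [-1, -0.09, 0, 0.12, 0],
    [-1, -0.13, 0, 0.19, 0],
    [-1, -0.16, 0, 0.25, 0],
    [-1, -0.19, 0, 0.31, 0],
    [-1, -0.21, 0, 0.37, 0],
    [-1, -0.23, 0, 0.43, 0],
    [-1, -0.25, 0, 0.48, 0]
  ]
}}

```text
t: 15.98
tcp_pos: [526.5, -81.1, 127.8]
eef_rot: [[-0.012, 1.0, 0.001], [1.0, 0.012, -0.002], [-0.002, 0.001, -1.0]]
ft_force: [0.2, -1.8, 4.6]
opening: -0.1
```

Request:
{"fn": "drive_tool", "kwargs": {
  "motion": [
    [-1, -0.01, 0, 0.04, 0],
    [-1, -0.02, 0, 0.08, 0],
    [-1, -0.02, 0, 0.12, 0],
    [-1, -0.02, 0, 0.16, 0]
  ]
}}

```text
t: 16.48
tcp_pos: [525.7, -80.6, 120.8]
eef_rot: [[-0.011, 1.0, -0.001], [1.0, 0.011, 0.0], [0.0, -0.001, -1.0]]
ft_force: [0.4, 0.1, 1.1]
opening: 0.1
```

Request:
{"fn": "drive_tool", "kwargs": {
  "motion": [
    [-1, 0, 0, 0.03, 0],
    [-1, 0, 0, 0.06, 0],
    [-1, 0, 0, 0.09, 0]
  ]
}}

```text
t: 16.85
tcp_pos: [525.6, -80.6, 117.3]
eef_rot: [[-0.011, 1.0, -0.001], [1.0, 0.011, 0.0], [0.0, -0.001, -1.0]]
ft_force: [0.5, 0.3, 0.3]
opening: 0.0
```

```bash
python3 - <<'E'
from h import *
s=ctrl.observe();print(s['t'],s['tcp_pos'],s['ft_force'],s['opening'])
im=ctrl.capture('wrist');crop(im,240,0,410,260,2.3,'pics/w13c.png')
im2=ctrl.capture('side');cv2.imwrite('pics/s13.png',im2);crop(im2,270,120,390,260,4,'pics/s13c.png')
E
```

```text
16.85 [525.63 -80.58 117.3 ] [0.47 0.26 0.3 ] 0.025777081340269695
```

View pics/w13c.png

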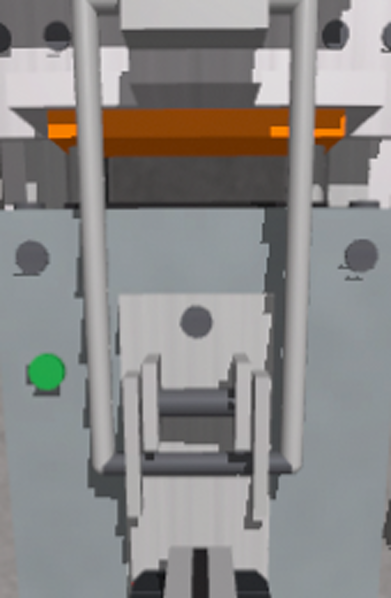

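View pics/s13c.png

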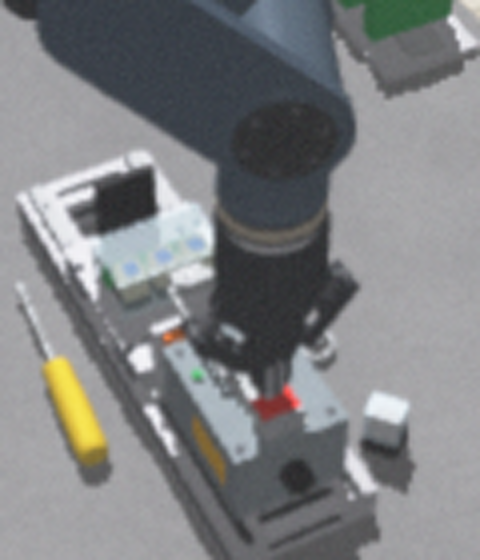

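Request:
{"fn": "drive_tool", "kwargs": {
  "motion": [
    [-1, 0, 0, 0.04, 0],
    [-1, 0, 0, 0.07, 0],
    [-1, 0, 0, 0.1, 0]
  ]
}}

```text
t: 17.32
tcp_pos: [526.0, -80.9, 113.6]
eef_rot: [[-0.011, 1.0, -0.0], [1.0, 0.011, 0.0], [0.0, -0.0, -1.0]]
ft_force: [-0.7, 0.2, 0.4]
opening: 0.0
```

Request:
{"fn": "drive_tool", "kwargs": {
  "motion": [
    [-1, 0, 0, 0.02, 0],
    [-1, 0, 0, 0.04, 0]
  ]
}}

```text
t: 17.58
tcp_pos: [526.0, -80.9, 112.5]
eef_rot: [[-0.011, 1.0, -0.0], [1.0, 0.011, -0.0], [-0.0, -0.0, -1.0]]
ft_force: [-1.5, 0.6, 8.8]
opening: -0.1
```

Request:
{"fn": "drive_tool", "kwargs": {
  "motion": [
    [-1, 0, 0, -0.1, 0],
    [-1, 0, 0, -1, 0],
    [-1, 0.3, 0, -2.4, 0],
    [-1, 0.8, 0, -3.8, 0],
    [-1, 1.0, 0, -4.5, 0],
    [-1, 1.0, 0, -4.5, 0]
  ]
}}

```text
t: 18.32
tcp_pos: [526.9, -40.6, 294.7]
eef_rot: [[-0.013, 1.0, 0.006], [1.0, 0.013, -0.002], [-0.002, 0.006, -1.0]]
ft_force: [-0.1, 0.0, -1.2]
opening: -0.1
```

```bash
python3 - <<'E'
from h import *
s=ctrl.observe();print(s['t'],s['tcp_pos'],s['ft_force'],s['opening'])
im=ctrl.capture('wrist');crop(im,250,60,400,300,2.4,'pics/w14c.png')
im2=ctrl.capture('side');cv2.imwrite('pics/s14.png',im2);crop(im2,270,120,390,260,4,'pics/s14c.png')
E
```

```text
18.325 [526.92 -40.65 294.72] [-0.06  0.01 -1.21] -0.05460872075575001
```

View pics/w14c.png

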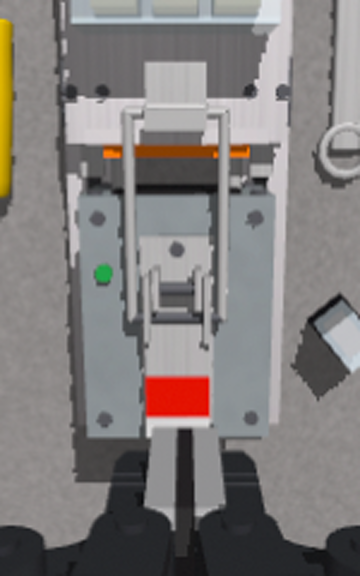

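View pics/s14c.png

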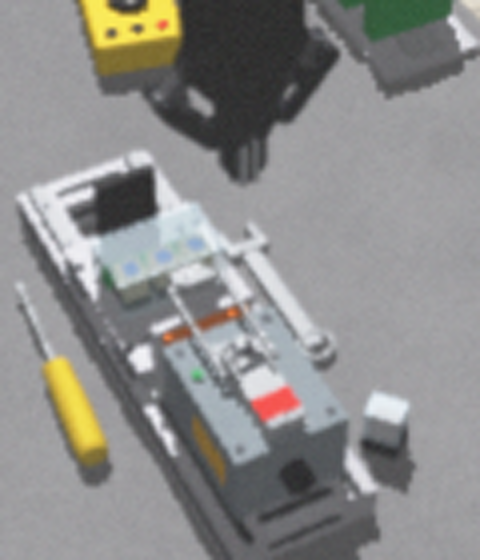

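The lever lies flat (red pad at crop 178,396), and the crossbar is under the hook lip (crop 175,110). I'll check how far the module was drawn in, then hand in.

```bash
python3 - <<'E'
from h import *
s=ctrl.observe();pose=(s['tcp_pos'],s['eef_rot'])
B=lambda u,v:(250+u/2.4,60+v/2.4)
print('floor rear (64 before)',plane('wrist',B(175,63),109.5,pose),'cover (82 before)',plane('wrist',B(175,22),92,pose),'lever end',plane('wrist',B(178,428),114,pose))
ctrl.job_done()
E
```

```text
floor rear (64 before) [520.45  56.25 109.5 ] cover (82 before) [520.04  74.74  92.  ] lever end [ 523.33 -105.32  114.  ]
the job is handed in; nothing more can be done
```

The relay module is latched home, and I've handed the job in at about 18 s of the 67 s allowed.

- **Module:** I pushed it by its pull plate until it met the orange contact plate. The force rose from about 3 N while sliding to 11.7 N at contact, and I stopped there.
- **Bail:** I gripped it across its side wires and passed the crossbar over the lip. It met the floor at 12 N. I then drew it back under the lip until it bore on the web, at about 10 N.
- **Lever:** I pressed it over in small steps along its arc, with at most about 9.5 N in the readings after each move. The force fell to zero after dead centre. The lever then felt solid at the expected shut height, with 8.8 N on it, and I withdrew.

**Last checks:**
- The pictures show the lever lying flat with the robot clear of it, and the crossbar under the keeper lip.
- The module sits 7 to 8 mm further in than at contact, by the cover edge and the keeper floor. I read the sled only roughly from the pictures, at about 7 to 9 mm at contact. That leaves about 1 mm now, close to the 1 to 2 mm expected, but camera accuracy is only about 2 mm.
- The screwdriver, wrench and spare relay looked untouched. I did not check the other bystanders in a final picture, though the arm never worked near them.

**Disagreements:** My first reading of the pull plate's rear edge was about 7 mm off because I took the wrong edge. I corrected it from the gap to the cover before working at the latch. After the bail was released, the lever angle and crossbar position agreed with the latch geometry.

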